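# Press the cap mat onto a deep-well plate

## Robot

A 6-joint arm with a two-finger parallel gripper is mounted at the origin on the work surface. World frame = base frame: x ahead of the robot, y to its left, z up, the work surface at z = 0. Lengths are in mm, angles in degrees, forces in N, time in s.
With the tool pointing down it reaches from about 350 to 850 mm from the base axis. Payload 8.1 kg.
Tool frame: the origin (TCP) lies on the centre line of the jaws, within the pads' length; the fingertips stand 19 mm ahead of it and the grasp point (between the pads) is the TCP (r.tip_reach is the z of the fingertips in the tool frame, in mm); z points along the fingers, y is the line along which they close (so a half turn about z gives the same grasp; the last joint's range is limited). The gripper opens to 85 mm and grips with 20 to 120 N. Pads are 22 mm wide; open, the fingers measure 114 mm over their backs; the gripper's body (76 mm by 85 mm) begins 54 mm behind the grasp point. The pads swing forward as they close: fully open they stand 13 mm farther back than shut.
Start: joints at [64.32, 7.471, 85.268, -0, 87.261, -4.893], TCP at [212.915, 560.957, 250.292] pointing down, gripper open.
Joint ranges: [-169.43, 169.43], [-51.17, 129.36], [1.28, 143.12], [-76.62, 256.62], [0, 156.53], [-152.29, 152.29]. Speed limits (degrees/s): [136.94, 136.94, 159.86, 180, 180, 180].

## Interface

Orientations are given as [roll, pitch, yaw] about the fixed x, y, z axes, in that order (R = Rz(yaw) Ry(pitch) Rx(roll)).
In Python, from bench import r gives the robot as it stands. The module is installed in compiled form; this text tells all that it offers.
- The arm moves only by the shell command python3 -m handwheel 'ROWS' [FORCE]. ROWS is JSON, a list of rows, each a list of 7 numbers: the shift along the tool's x, y, z in m, then the turn, a rotation vector about the tool's x, y, z in degrees, then the finger opening in m, from 0 to 0.0854. In form: [[tx, ty, tz, ax, ay, az, claw], ...]. A call has 1 to 8 rows; each row shifts and turns the commanded pose from where the row before left it, along the tool's axes as they then stand; what a row does not reach is not made up. A row lasts 1/12 s, in which the tool goes at most 41.7 mm and 7.16 degrees, less where a joint would pass 70% of its speed; a pose out of reach is approached as far as the arm can. A call with a gripper value outside its range is refused whole. The fingers move at their own pace and stop on an object; FORCE is the grip in N (left out, the last holds). Time passes only in rows, so rows that do not move let the fingers close. It gives the time, the measured TCP pose, the force, the opening and the grip force at its end, in the units of the state.
- r.sense(): the state, without advancing time (a new reading comes with each control period).
- r.snapshot(name): name is "scene" or "top"; returns (picture, depth): 384x512x3 uint8, blue, green, red; 384x512 float32, mm along the optical axis (not along the pixel's ray), 0 where there is no reading.
- r.calibration(name): a dict with "vfov" (degrees; the focal length in pixels is half the picture's height over the tangent of half this angle, whatever the lens; pixels are square), "cx", "cy" (the principal point, pixels), "rvec" (rotation vector, rad) and "tvec" (3), from world to camera coordinates, as OpenCV has them. Camera axes: x right, y down, z forward; pixel columns grow to the right and rows downward; lengths in mm; the calibration is good to about 2 mm. A picture is of the moment at which its call begins. calibration takes no time and is no camera call.
- r.hand_in(): hands the job in; it is judged then, once.
The state is a dict: "time": time; "joint_pos": joint angles; "qd": joint speeds; "joint_efforts": joint torques, N m; "tool_pos": TCP position; "tcp_rot": TCP orientation; "ft_force": force on the tool from outside, world axes, zero at the start; "wrist_torque": the same for the moment, N m; "finger_gap": finger opening in mm; "grip_force": force on a finger pad.
Only numpy, scipy, OpenCV 4.12 (cv2) and the standard library are available. Lean on these libraries where they do the work, as an engineer would, in place of code of your own. Each camera call takes 0.05 s, during which the arm holds its last target. There are 200 camera calls.

## Task

Slide the sled with the deep-well plate along its guide, under the bridge of the bench press, until it is fully home against the back stop. Then press the plunger head down to its stop so that the cap mat is pushed down onto the plate, and let the plunger spring all the way back up. Do not lift the sled out of the guide or press the mat down before the plate is under the bridge, leave the sled home, and leave the tip box, tube rack and vial block where they are.

Things in the scene. Friction and masses are not known exactly. Their poses are not given: they have to be found in the camera images.
- press: Fixed bench press: grey base plate 170 (x) by 340 (y) by 12 mm high with a white bridge and a black-headed plunger. Origin: on the bench below the plunger axis, z up. The guide runs along its own y; the sled goes towards +y. Base from y = -245 to +95 mm. Two steel rails, tops 26 mm above the bench, leave a 105 mm wide channel about x = 0, from y = -235 to +75 mm
- press_bridge (a point): centre of the top of the white bridge, on the plunger axis, 126 mm above the bench. Bridge 180 (press x) by 56 (y) by 24 mm, on columns outside the channel (|x| = 69 to 85 mm). Under it hangs the plunger's steel pressing plate, 80 (x) by 90 (y) mm, underside 88 mm above the bench when up
- press_stop (a point): middle of the top edge of the steel back stop's face across the channel's far end: press y = +72 mm, 34 mm above the bench
- plunger (a joint): plunger travel in m: 0 = up (rest), 0.020 = down at its stop; a spring returns it. About 3 N starts it, about 13 N takes it to its stop with the plate below (it meets the raised mat after about 15 mm)
- plunger_top (a point): centre of the top of the plunger's black mushroom head (60 mm diameter, flat top 50 mm across, 20 mm thick); 177 mm above the bench when up, 157 mm at the stop; moves with the plunger
- sled: Loose aluminium sled in the guide, 0.3 to 0.5 kg, slab 100 (x) by 144 (y) by 10 mm, carrying a fixed white deep-well plate 86 by 128 mm, top 50 mm above the underside. A 50 mm wide tongue with the handle runs back to y = -146 mm. Origin: centre of the slab's underside, 12 mm above the bench; axes parallel to the press's. Home it lies at press x = 0, y = 0; it starts 105 to 150 mm short
- sled_handle (a point): centre of the top of the sled's upright black handle, a bar 20 mm (sled x) by 34 mm (sled y), 56 mm tall, at sled y = -122 mm; its top is 66 mm above the sled's underside, 78 mm above the bench. Can be gripped from above across its 20 mm
- mat (a joint): how far the cap mat has been pushed down on the plate, in m: 0 = standing 5 mm proud of the plate (start), 0.005 = down on the plate. It is a stiff push fit (5 N) and stays where it is left
- mat_top (a point): centre of the top face of the cap mat, a pale slab 80 by 122 by 6 mm on top of the plate; 61 mm above the sled's underside when proud, 56 mm when pushed down
- tipbox: bystander: blue pipette-tip box with a clear lid, 100 by 125 by 69 mm high, loose; origin at the centre of its underside
- tuberack: bystander: green tube rack, 220 by 100 by 30 mm high, loose; origin at the centre of its underside
- vialblock: bystander: white block with short steel vials in its top, 90 by 130 by 40 mm high, loose; origin at the centre of its underside
Things that resemble listed ones, but are neither listed nor needed, are in the scene too. What is shaped like the sled but blue or purple is not meant.

How it is judged:
By the outcome, as a careful person would: the job done as asked, in the order asked, and still so for the second after the job is handed in, with the robot touching nothing.
It also fails if it takes over 48 s, if anything falls off the work surface, if the arm or the gripper's body presses on something with over 40 N, if the wrist force passes 120 N, or if a joint passes its speed limit or range.

## Working session

There is one attempt and no reset: what is moved stays moved. The work goes in short steps, Python scripts to look and compute and a shell command to move; the robot and the scene stay as the last step left them, time stands still between calls to the robot, and variables do not carry over. Pictures are saved under pics/ and viewed, at most 10 in all, crops included, and the job is handed in when it is done.

```bash
mkdir -p pics; cat > h.py <<'E'
import numpy as np,cv2
from bench import r
def cam(n):
    c=r.calibration(n);f=192/np.tan(np.radians(c['vfov'])/2)
    R=cv2.Rodrigues(np.array(c['rvec'],float))[0];t=np.array(c['tvec'],float).ravel()
    return c,f,R,t
def pt(n,u,v,d):   # pixel+depth -> world
    c,f,R,t=cam(n);return R.T@(np.array([(u-c['cx'])/f*d,(v-c['cy'])/f*d,d])-t)
def ray(n,u,v,z):  # pixel -> world at height z
    c,f,R,t=cam(n);o=-R.T@t;w=R.T@np.array([(u-c['cx'])/f,(v-c['cy'])/f,1]);return o+w*(z-o[2])/w[2]
def cloud(n,D):
    c,f,R,t=cam(n);v,u=np.mgrid[:384,:512]
    P=np.stack([(u-c['cx'])/f*D,(v-c['cy'])/f*D,D],-1);return (P-t)@R
def proj(n,p):
    c,f,R,t=cam(n);q=R@np.array(p,float)+t;return q[:2]/q[2]*f+[c['cx'],c['cy']]
E
python3 - <<'E'
from h import *
for n in("scene","top"):
    i,d=r.snapshot(n);cv2.imwrite(f'pics/{n}0.png',i);np.save(n+'.npy',d);c,f,R,t=cam(n);print(n,-R.T@t,R[2],f,c)
print(r.sense())
E
```

```text
scene [1214.05964043 -226.02146183 1057.10845995] [-0.57083222  0.12793462 -0.81103841] 413.59468809677776 {'vfov': 49.80358732623664, 'cx': 254.78607996966056, 'cy': 194.45946690956518, 'rvec': array([ 2.04586115,  1.61465557, -0.5307856 ]), 'tvec': array([ -50.32388142, -381.83344086, 1579.29589951])}
top [ 428.77236026  -76.16755399 1473.84451169] [ 0.10254571  0.00546224 -0.9947133 ] 485.12945660503516 {'vfov': 43.18441071147616, 'cx': 251.52238405521567, 'cy': 190.72429615971032, 'rvec': array([ 2.1494861 , -2.18185286,  0.10452769]), 'tvec': array([ -59.59568816,  578.6250543 , 1422.50000996])}
{'time': 0.1, 'joint_pos': array([ 6.43197752e+01,  7.51142190e+00,  8.53235639e+01, -8.92686371e-04,
        8.72605236e+01, -4.89218326e+00]), 'qd': array([-0.0161712 , -0.0802065 , -0.09830368,  0.06124865,  0.10273761,
        0.01757274]), 'joint_efforts': array([ 5.53472728e-04, -5.70956969e+01, -5.01938975e+01, -3.01531354e-04,
        8.26216594e-03,  1.35979036e-05]), 'tool_pos': array([212.72239013, 560.53257658, 249.33758832]), 'tcp_rot': array([-1.79904762e+02, -7.25679018e-03,  1.59211996e+02]), 'ft_force': array([ 0.36959102, -1.59983299,  0.44923493]), 'wrist_torque': array([-0.00956707, -0.05361281, -0.04943206]), 'grip_force': 0.0, 'finger_gap': 85.23534107860218}
```

View pics/scene0.png

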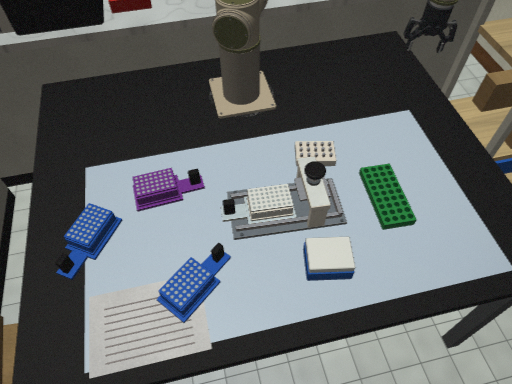

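View pics/top0.png

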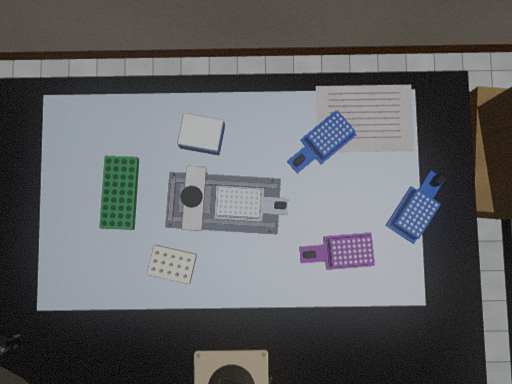

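Scene view: the aluminium sled with the white plate is in the press (plate at 270,203; handle at 229,206; plunger head at 315,172). In the top view the handle is at (281,205), the plate at (240,203) and the plunger head at (191,196).
The candidates are aluminium/white at top (240,203), purple at (350,250), and blue at (328,137) and (415,215). Only the first is uncoloured and lies in the press guide, so it is the one meant. I'll confirm that in a crop and measure.

```bash
python3 - <<'E'
from h import *
i=cv2.imread('pics/top0.png');d=np.load('top.npy');s=cv2.imread('pics/scene0.png');ds=np.load('scene.npy')
cv2.imwrite('pics/crop1.png',np.hstack([cv2.resize(i[150:250,155:300],None,fx=4,fy=4)[:400],cv2.resize(s[150:250,215:355],None,fx=4,fy=4)])[:, :][:, :].copy() if 0 else cv2.resize(i[150:250,155:300],None,fx=5,fy=5,interpolation=cv2.INTER_CUBIC))
def dark(n,im,D,box,z0,z1):
    g=im.max(2);P=cloud(n,D);m=np.zeros(g.shape,bool);x0,x1,y0,y1=box;m[y0:y1,x0:x1]=1
    m&=(g<60)&(P[...,2]>z0)&(P[...,2]<z1)
    q=P[m];vv,uu=np.nonzero(m);print(n,m.sum(),'px',uu.mean(),vv.mean(),'mean',q.mean(0).round(1),'med z',np.median(q[:,2]).round(1),'bbox mid',((q.min(0)+q.max(0))/2).round(1), (np.ptp(q,axis=0)).round(1))
    return uu.mean(),vv.mean()
for n,im,D,bh,bp in(('top',i,d,(270,295,195,215),(175,208,180,212)),('scene',s,ds,(215,245,190,220),(300,332,158,190))):
    u=dark(n,im,D,bh,70,90);print(' handle ray',ray(n,*u,78).round(1))
    u=dark(n,im,D,bp,168,190);print(' head ray',ray(n,*u,177).round(1))
# heights clouds: base-plate / bridge / mat
P=cloud('top',d)
m=np.zeros(d.shape,bool);m[150:250,155:300]=1
for nm,a,b in(('bridge',118,134),('mat',66,80),('rails',20,31),):
    k=m&(P[...,2]>a)&(P[...,2]<b);q=P[k][:,:2].astype(np.float32);print(nm,len(q),cv2.minAreaRect(q))
for n,D in(('tip',(178,225,113,155)),('vial',(147,198,244,285))):
    a,b,c,e=D;Q=P[c:e,a:b];q=Q[Q[...,2]>25];print(n,q.min(0).round(),q.max(0).round())
E
```

```text
top 3 px 275.3333333333333 206.0 mean [ 527.7 -136.7   73.8] med z 72.6 bbox mid [ 529.  -137.1   74.3] [8.5 2.9 4.1]
 handle ray [ 527.4 -136.5   78. ]
top 44 px 191.4318181818182 197.52272727272728 mean [546.7  92.7 175.9] med z 175.8 bbox mid [549.5  94.1 175.5] [51.3 55.   9.4]
 head ray [546.6  92.6 177. ]
scene 71 px 228.3943661971831 202.49295774647888 mean [ 534.4 -152.    77.4] med z 78.1 bbox mid [ 532.4 -151.3   76.5] [21.6 30.  11.3]
 handle ray [ 534.8 -152.    78. ]
scene 288 px 314.97222222222223 170.20138888888889 mean [553.8  91.6 177.2] med z 177.6 bbox mid [550.7  91.6 175.2] [57.  55.  14.3]
 head ray [553.8  91.6 177. ]
bridge 930 ((551.3021240234375, 94.27943420410156), (56.715145111083984, 179.4081268310547), 85.42459869384766)
mat 1233 ((569.308837890625, -64.99008178710938), (268.4278869628906, 231.13638305664062), 84.26376342773438)
rails 1180 ((532.86962890625, 5.40606689453125), (384.4788818359375, 320.84466552734375), 79.79535675048828)
tip [429. -76.  25.] [ 809.  150. 1474.]
vial [308. -76.  25.] [ 429.  244. 1474.]
```

View pics/crop1.png

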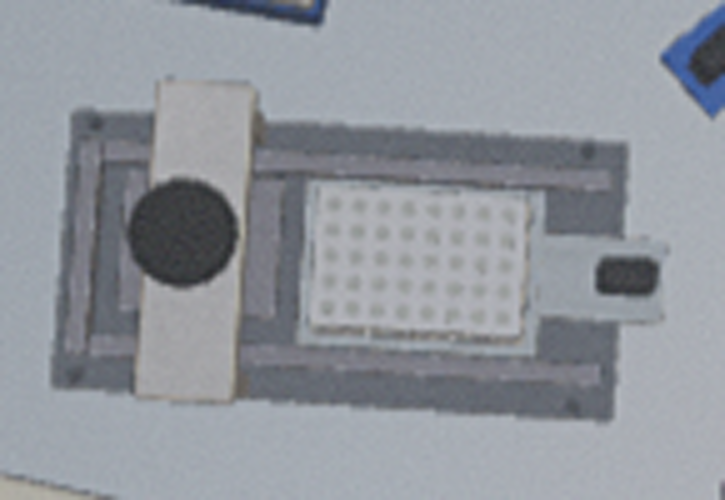

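The crop confirms it: aluminium sled in the rails, black handle at crop (627,275), which is top pixel (280.4,205), and the plunger head under the bridge at top (191.5,196.5). Now I'll refine the axis.

```bash
python3 - <<'E'
from h import *
i=cv2.imread('pics/top0.png');s=cv2.imread('pics/scene0.png')
for n,im,b in(('top',i,(270,295,196,214)),('top',i,(178,206,182,212)),('scene',s,(218,242,194,216))):
    x0,x1,y0,y1=b;g=im[y0:y1,x0:x1].max(2);m=(g<95).astype(np.uint8)
    k,l,st,c=cv2.connectedComponentsWithStats(m);j=1+st[1:,4].argmax();u=c[j]+[x0,y0];print(n,u.round(1),st[j],ray(n,*u,78).round(1),ray(n,*u,177).round(1))
# plate edges / rails in crop (x/5+155, y/5+150): rail lines, base edges
for a,b,z in(((105,150),(610,185),26),((90,345),(600,375),26),((72,108),(628,143),12),((52,385),(612,418),12)):
    A,B=[ray('top',p[0]/5+155,p[1]/5+150,z) for p in(a,b)];e=A-B;print(A.round(1),B.round(1),'deg',np.degrees(np.arctan2(e[0],e[1])).round(2))
print(r.tip_reach)
E
```

```text
top [279.7 205. ] [ 4  6 13  7 81] [ 530.1 -149.2   78. ] [ 522.9 -144.   177. ]
top [190.9 196.1] [  2   4  23  21 371] [559.7 106.9  78. ] [550.4  93.9 177. ]
scene [229.8 204.9] [  5   2  19  19 196] [ 544.1 -149.9   78. ] [ 611.9 -157.6  177. ]
[614.  158.6  26. ] [ 588.1 -144.8   26. ] deg 4.87
[496.8 167.5  26. ] [ 474.4 -136.6   26. ] deg 4.21
[641.8 181.1  12. ] [ 615.1 -156.9   12. ] deg 4.52
[473.7 192.7  12. ] [ 449.  -143.9   12. ] deg 4.2
19.0
```

```bash
python3 -m handwheel '[[-0.015,-0.015,0,0,0,0,0.06],[-0.025,-0.025,0,0,0,0,0.06],[-0.025,-0.025,0,0,0,0,0.06],[-0.025,-0.025,0,0,0,0,0.06],[-0.025,-0.025,0,0,0,0,0.06],[-0.025,-0.025,0,0,0,0,0.06],[-0.025,-0.025,0,0,0,0,0.06],[-0.025,-0.025,0,0,0,0,0.06]]' 25
python3 -m handwheel '[[-0.025,-0.025,0,0,0,0,0.06],[-0.025,-0.025,0,0,0,0,0.06],[-0.025,-0.025,0,0,0,0,0.06],[-0.025,-0.025,0,0,0,0,0.06],[-0.025,-0.025,0,0,0,0,0.06],[-0.025,-0.025,0,0,0,0,0.06],[-0.025,-0.025,0,0,0,0,0.06],[-0.025,-0.025,0,0,0,0,0.06]]'
python3 -m handwheel '[[-0.025,-0.025,0,0,0,0,0.06],[-0.025,-0.025,0,0,0,0,0.06],[-0.025,-0.025,0,0,0,0,0.06],[-0.025,-0.025,0,0,0,0,0.06],[-0.02,-0.02,0,0,0,0,0.06],[-0.015,-0.015,0,0,0,0,0.06],[0,0,0,0,0,6.7,0.06],[0,0,0,0,0,6.7,0.06]]'
python3 -m handwheel '[[0,0,0,0,0,6.7,0.06],[0,0,0,0,0,6.7,0.06],[0,0,0,0,0,6.7,0.06],[0,0,0,0,0,6.7,0.06],[0,0,0,0,0,6.7,0.06],[0,0,0,0,0,6.7,0.06],[0,0,0,0,0,6.7,0.06],[0,0,0,0,0,6.7,0.06]]'
python3 -m handwheel '[[0,0,0,0,0,6.6,0.06],[0,0,0,0,0,0,0.06],[0,0,0,0,0,0,0.06]]'
```

```text
time: 0.77
tool_pos: [323.2, 314.2, 249.9]
tcp_rot: [-180.0, -0.0, 159.2]
ft_force: [1.0, 0.5, -0.1]
finger_gap: 60.0
grip_force: 0.0
time: 1.43
tool_pos: [439.3, 56.2, 250.1]
tcp_rot: [180.0, -0.0, 159.2]
ft_force: [0.7, 0.3, 0.9]
finger_gap: 59.9
grip_force: 0.0
time: 2.1
tool_pos: [517.3, -117.6, 249.4]
tcp_rot: [-180.0, -0.1, 145.4]
ft_force: [0.2, -0.1, -1.2]
finger_gap: 60.2
grip_force: 0.0
time: 2.77
tool_pos: [517.1, -116.1, 249.7]
tcp_rot: [-179.9, -0.0, 91.9]
ft_force: [0.7, 0.1, 0.1]
finger_gap: 60.0
grip_force: 0.0
time: 3.02
tool_pos: [517.2, -116.1, 249.9]
tcp_rot: [-180.0, -0.0, 85.8]
ft_force: [0.9, -0.0, 0.3]
finger_gap: 60.1
grip_force: 0.0
```

```bash
python3 -m handwheel '[[-0.013,0.007,0,0,0,0,0.06],[-0.02,0.01,0.02,0,0,0,0.06],[0,0,0.03,0,0,0,0.06],[0,0,0.03,0,0,0,0.06],[0,0,0.03,0,0,0,0.06],[0,0,0.02,0,0,0,0.06],[0,0,0.01,0,0,0,0.06],[0,0,0,0,0,0,0.06]]'
python3 - <<'E'
from h import *
i,d=r.snapshot('scene');t,_=r.snapshot('top')
a=cv2.resize(i[140:240,180:290],None,fx=5,fy=5);cv2.imwrite('pics/c2.png',a)
print(r.sense()['tool_pos'],proj('scene',(532,-150.5,78)),proj('scene',r.sense()['tool_pos']+[0,0,-17]))
E
```

```text
time: 3.68
tool_pos: [530.0, -150.3, 107.2]
tcp_rot: [-179.7, -0.1, 85.7]
ft_force: [0.1, 0.2, 0.8]
finger_gap: 60.0
grip_force: 0.0
[ 532.34585788 -150.87610875  111.06864252] [228.72214521 201.61720551] [228.28209556 198.52359077]
```

View pics/c2.png

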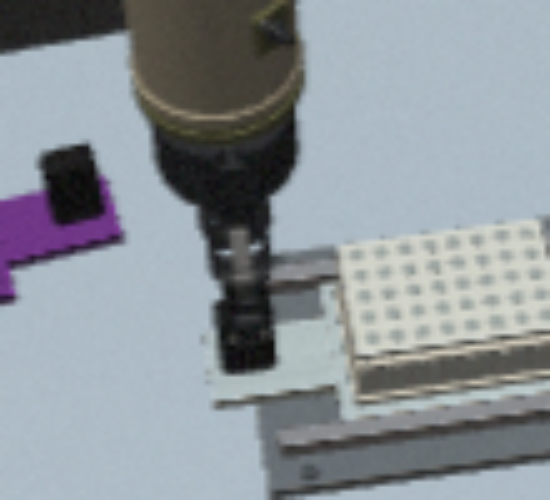

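The crop shows the fingers above the handle (crop 245,335), lined up with it. I'll descend and grip.

```bash
python3 -m handwheel '[[0,0,0.015,0,0,0,0.06],[0,0,0.02,0,0,0,0.06],[0,0,0.015,0,0,0,0.06],[0,0,0.003,0,0,0,0.06],[0,0,0,0,0,0,0.06]]'
python3 -m handwheel '[[0,0,0,0,0,0,0.04],[0,0,0,0,0,0,0.025],[0,0,0,0,0,0,0.01],[0,0,0,0,0,0,0.01],[0,0,0,0,0,0,0.01],[0,0,0,0,0,0,0.01]]' 25
```

```text
time: 4.2
tool_pos: [532.2, -150.6, 58.0]
tcp_rot: [180.0, 0.0, 85.6]
ft_force: [-0.3, 0.6, 0.0]
finger_gap: 60.0
grip_force: 0.0
time: 4.7
tool_pos: [532.8, -150.9, 59.0]
tcp_rot: [179.9, 0.1, 85.6]
ft_force: [-1.1, 0.2, 6.6]
finger_gap: 20.0
grip_force: 24.5
```

```bash
python3 -m handwheel '[[0.004,0,0,0,0,0,0.01],[0.01,0,0,0,0,0,0.01],[0.01,0,0,0,0,0,0.01],[0.01,0,0,0,0,0,0.01],[0.01,0,0,0,0,0,0.01],[0.006,0,0,0,0,0,0.01],[0,0,0,0,0,0,0.01]]'
python3 -m handwheel '[[0.006,0,0,0,0,0,0.01],[0.01,0,0,0,0,0,0.01],[0.01,0,0,0,0,0,0.01],[0.01,0,0,0,0,0,0.01],[0.01,0,0,0,0,0,0.01],[0.006,0,0,0,0,0,0.01],[0,0,0,0,0,0,0.01]]'
```

```text
time: 5.28
tool_pos: [537.0, -100.0, 59.0]
tcp_rot: [179.8, 0.0, 85.7]
ft_force: [0.5, 1.9, 6.1]
finger_gap: 19.7
grip_force: 24.2
time: 5.87
tool_pos: [540.9, -48.1, 59.0]
tcp_rot: [179.8, 0.0, 85.7]
ft_force: [-0.5, 2.6, 6.9]
finger_gap: 19.6
grip_force: 24.4
```

```bash
python3 -m handwheel '[[0.005,0,0,0,0,0,0.01],[0.005,0,0,0,0,0,0.01],[0.004,0,0,0,0,0,0.01],[0.002,0,0,0,0,0,0.01],[0,0,0,0,0,0,0.01]]'
for k in 1; do python3 -m handwheel '[[0.001,0,0,0,0,0,0.01],[0.001,0,0,0,0,0,0.01],[0.0005,0,0,0,0,0,0.01],[0,0,0,0,0,0,0.01]]'; done
python3 -m handwheel '[[0.001,0,0,0,0,0,0.01],[0.0005,0,0,0,0,0,0.01],[0,0,0,0,0,0,0.01]]'
```

```text
time: 6.28
tool_pos: [542.1, -33.1, 59.0]
tcp_rot: [179.8, 0.1, 85.6]
ft_force: [-0.2, -3.2, 7.1]
finger_gap: 19.5
grip_force: 24.6
time: 6.62
tool_pos: [542.3, -31.2, 59.0]
tcp_rot: [179.8, 0.1, 85.6]
ft_force: [-0.3, -6.2, 6.4]
finger_gap: 20.0
grip_force: 24.7
time: 6.87
tool_pos: [542.4, -29.7, 59.0]
tcp_rot: [179.8, 0.1, 85.6]
ft_force: [-0.1, -5.3, 6.6]
finger_gap: 19.8
grip_force: 24.7
```

```bash
python3 -m handwheel '[[0.001,0,0,0,0,0,0.01],[0.0005,0,0,0,0,0,0.01],[0,0,0,0,0,0,0.01]]'
python3 -m handwheel '[[0.001,0,0,0,0,0,0.01],[0.0005,0,0,0,0,0,0.01],[0,0,0,0,0,0,0.01]]'
python3 -m handwheel '[[0.001,0,0,0,0,0,0.01],[0.0005,0,0,0,0,0,0.01],[0,0,0,0,0,0,0.01]]'
```

```text
time: 7.12
tool_pos: [542.5, -28.2, 59.0]
tcp_rot: [179.8, 0.1, 85.6]
ft_force: [-0.4, -5.3, 6.3]
finger_gap: 19.9
grip_force: 24.7
time: 7.37
tool_pos: [542.6, -27.5, 59.0]
tcp_rot: [179.9, 0.2, 85.6]
ft_force: [-1.0, -9.1, 6.5]
finger_gap: 19.8
grip_force: 24.7
time: 7.62
tool_pos: [542.4, -27.3, 59.0]
tcp_rot: [179.9, 0.3, 85.6]
ft_force: [-2.8, -16.0, 7.7]
finger_gap: 19.8
grip_force: 24.3
```

```bash
python3 -m handwheel '[[0.001,0,0,0,0,0,0.01],[0,0,0,0,0,0,0.01]]'
python3 -m handwheel '[[0,0,0,0,0,0,0.03],[0,0,0,0,0,0,0.045],[0,0,0,0,0,0,0.045],[0,0,0,0,0,0,0.045],[0,0,-0.01,0,0,0,0.045],[0,0,-0.02,0,0,0,0.045],[0,0,-0.03,0,0,0,0.045],[0,0,-0.035,0,0,0,0.045]]'
python3 -m handwheel '[[0,0,-0.035,0,0,0,0],[0,0,-0.03,0,0,0,0],[0,0,-0.01,0,0,0,0],[0,0,0,0,0,0,0]]'
python3 - <<'E'
from h import *
i,d=r.snapshot('top');s,ds=r.snapshot('scene');np.save('s2.npy',ds)
cv2.imwrite('pics/c3.png',np.hstack([cv2.resize(x,(400,400),interpolation=cv2.INTER_CUBIC) for x in(i[145:245,165:265],s[150:250,225:325])]))
E
```

```text
time: 7.78
tool_pos: [542.2, -27.2, 59.0]
tcp_rot: [179.9, 0.4, 85.6]
ft_force: [-4.2, -19.6, 7.3]
finger_gap: 19.4
grip_force: 24.4
time: 8.45
tool_pos: [539.9, -22.7, 152.0]
tcp_rot: [-179.8, -0.0, 85.6]
ft_force: [0.7, 0.4, -0.9]
finger_gap: 45.1
grip_force: 0.0
time: 8.78
tool_pos: [543.8, -23.3, 232.2]
tcp_rot: [179.6, 0.0, 85.6]
ft_force: [-0.1, 0.2, 1.1]
finger_gap: 0.4
grip_force: 0.0
```

View pics/c3.png

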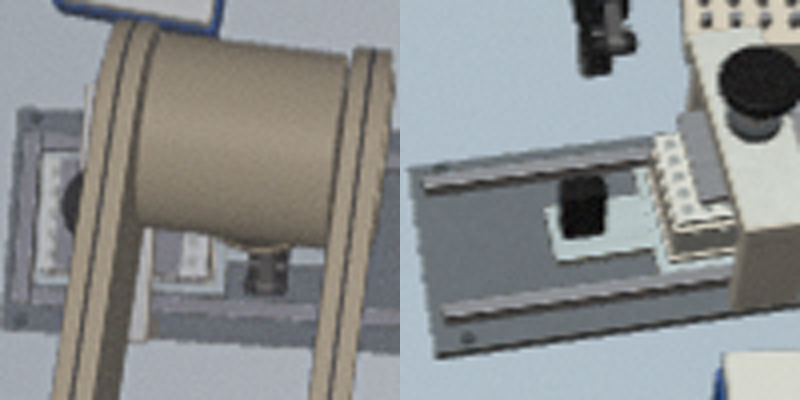

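Left (top view): the sled's front edge (crop 38,220) meets the stop. Right (scene): the handle (583,205) is free and upright. I'll check the handle position numerically and go above the plunger: d ≈ (7,117) mm, so tool x ≈ +117, tool y ≈ -2.

```bash
python3 - <<'E'
from h import *
ds=np.load('s2.npy');P=cloud('scene',ds)
for D in (np.load('scene.npy'),ds):
    P=cloud('scene',D);m=(abs(P[...,2]-78)<4)&(abs(P[...,0]-535)<25)&(((P[...,1]>-180)&(P[...,1]<-120))|((P[...,1]>-55)&(P[...,1]<-8)))
    print(m.sum(),P[m].mean(0).round(1),np.percentile(P[m],[5,95],axis=0).round(1).tolist())
s=r.sense();T=np.array([551,94]);d=T-s['tool_pos'][:2];y=np.radians(s['tcp_rot'][2]);print(s['tool_pos'],d@[np.cos(y),np.sin(y)],d@[np.sin(y),-np.cos(y)])
E
python3 -m handwheel '[[0.009,0,0,0,0,0,0],[0.018,0,0,0,0,0,0],[0.02,-0.001,0,0,0,0,0],[0.02,-0.001,0,0,0,0,0],[0.02,0,0,0,0,0,0],[0.018,0,0,0,0,0,0],[0.012,0,0,0,0,0,0],[0,0,0,0,0,0,0]]'
```

```text
181 [534.1 -75.8  76.5] [[514.1, -164.6, 74.2], [557.0, -11.3, 80.7]]
67 [544.7 -30.3  78.2] [[536.2, -44.5, 74.8], [552.6, -15.0, 80.8]]
[541.47375331 -23.05988752 227.02261357] 117.44544083833722 0.5788504347034289
time: 9.55
tool_pos: [547.5, 96.1, 225.2]
tcp_rot: [-179.8, -0.0, 85.8]
ft_force: [0.3, 0.2, -0.1]
finger_gap: 0.1
grip_force: 0.0
```

```bash
python3 -m handwheel '[[-0.002,0.003,0.005,0,0,0,0],[0,0,0.01,0,0,0,0],[0,0,0.008,0,0,0,0],[0,0,0.003,0,0,0,0],[0,0,0,0,0,0,0]]'
python3 -m handwheel '[[0,0,0.003,0,0,0,0],[0,0,0.004,0,0,0,0],[0,0,0.004,0,0,0,0],[0,0,0,0,0,0,0]]'
python3 -m handwheel '[[0,0,0.003,0,0,0,0],[0,0,0.003,0,0,0,0],[0,0,0,0,0,0,0]]'
```

```text
time: 9.97
tool_pos: [550.3, 90.5, 199.1]
tcp_rot: [-179.8, 0.0, 85.5]
ft_force: [0.4, -0.5, 0.0]
finger_gap: -0.2
grip_force: 0.0
time: 10.3
tool_pos: [551.7, 91.0, 190.2]
tcp_rot: [179.9, 0.0, 85.6]
ft_force: [-1.2, -2.8, 4.6]
finger_gap: 0.1
grip_force: 1.9
time: 10.55
tool_pos: [551.8, 91.1, 184.3]
tcp_rot: [179.9, 0.0, 85.6]
ft_force: [0.7, -3.2, 4.4]
finger_gap: -0.2
grip_force: 2.6
```

```bash
python3 -m handwheel '[[0,0,0.003,0,0,0,0],[0,0,0.002,0,0,0,0],[0,0,0,0,0,0,0]]'
python3 -m handwheel '[[0,0,0.0015,0,0,0,0],[0,0,0.0015,0,0,0,0],[0,0,0,0,0,0,0]]'
python3 -m handwheel '[[0,0,0.001,0,0,0,0],[0,0,0.001,0,0,0,0],[0,0,0,0,0,0,0]]'
```

```text
time: 10.8
tool_pos: [551.8, 91.1, 179.9]
tcp_rot: [179.9, 0.0, 85.6]
ft_force: [-0.2, -3.0, 6.6]
finger_gap: -0.3
grip_force: 3.2
time: 11.05
tool_pos: [551.8, 91.1, 177.4]
tcp_rot: [179.9, 0.0, 85.6]
ft_force: [-1.2, -2.5, 9.6]
finger_gap: -0.0
grip_force: 4.4
time: 11.3
tool_pos: [551.9, 91.2, 176.0]
tcp_rot: [179.9, 0.0, 85.6]
ft_force: [-4.6, -2.8, 12.6]
finger_gap: -0.0
grip_force: 6.5
```

```bash
python3 -m handwheel '[[0,0,0.001,0,0,0,0],[0,0,0.001,0,0,0,0],[0,0,0,0,0,0,0]]'
python3 -m handwheel '[[0,0,0.001,0,0,0,0],[0,0,0,0,0,0,0],[0,0,0,0,0,0,0]]'
```

```text
time: 11.55
tool_pos: [552.0, 91.2, 175.9]
tcp_rot: [179.9, 0.0, 85.6]
ft_force: [-11.8, -3.8, 25.4]
finger_gap: 0.3
grip_force: 12.9
time: 11.8
tool_pos: [552.1, 91.2, 175.8]
tcp_rot: [179.9, 0.0, 85.6]
ft_force: [-14.5, -5.0, 30.7]
finger_gap: -0.1
grip_force: 16.0
```

The plunger is at its stop: 25–31 N with no further travel. Retract upward and check.

```bash
python3 -m handwheel '[[0,0,-0.004,0,0,0,0],[0,0,-0.006,0,0,0,0],[0,0,-0.008,0,0,0,0],[0,0,-0.01,0,0,0,0],[0,0,-0.015,0,0,0,0],[0,0,-0.02,0,0,0,0],[0,0,-0.03,0,0,0,0],[0,0,-0.02,0,0,0,0]]'
python3 -m handwheel '[[0.02,-0.01,0,0,0,0,0],[0.03,-0.02,0,0,0,0,0],[0.03,-0.02,0,0,0,0,0],[0.03,-0.02,0,0,0,0,0],[0.03,-0.02,0,0,0,0,0],[0.03,-0.02,0,0,0,0,0],[0.02,-0.01,0,0,0,0,0],[0,0,0,0,0,0,0]]'
python3 - <<'E'
from h import *
i,d=r.snapshot('top');s,ds=r.snapshot('scene')
cv2.imwrite('pics/c4.png',np.hstack([cv2.resize(x,(400,400),interpolation=cv2.INTER_CUBIC) for x in(i[145:245,165:265],s[140:240,235:335])]))
P=cloud('scene',ds);X=P-[551,94,0];c,e=np.cos(np.radians(4.4)),np.sin(np.radians(4.4))
x=X[...,0]*c-X[...,1]*e;y=X[...,0]*e+X[...,1]*c;z=P[...,2]
m=(np.hypot(x,y)<22)&(z>150)&(z<185);print('head',m.sum(),P[m].mean(0))
m=(abs(x)<35)&(y>-62)&(y<-48)&(z<85);print('mat z',m.sum(),np.median(z[m]))
m=(abs(x)<12)&(y>-145)&(y<-100)&(abs(z-78)<4);print('handle y',m.sum(),P[m].mean(0),y[m].mean(),np.percentile(y[m],[3,97]))
E
```

```text
time: 12.47
tool_pos: [551.1, 91.8, 286.1]
tcp_rot: [-180.0, -0.0, 85.6]
ft_force: [0.1, 0.2, 1.9]
finger_gap: -0.0
grip_force: 0.0
time: 13.13
tool_pos: [443.5, 293.7, 284.0]
tcp_rot: [-179.9, -0.1, 85.9]
ft_force: [0.3, 0.3, -0.3]
finger_gap: 0.2
grip_force: 0.0
head 155 [551.08932439  94.17404282 177.85953846]
mat z 94 68.67748098137636
handle y 59 [543.53231422 -29.72214429  78.05428051] -123.93041807598213 [-139.54474165 -109.3433464 ]
```

View pics/c4.png

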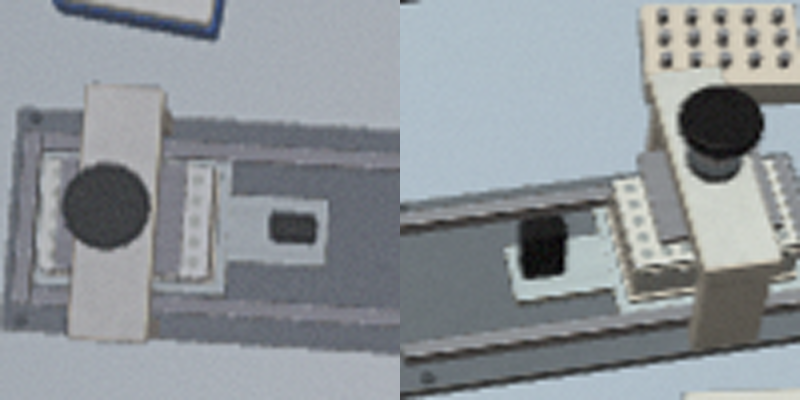

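The plunger head is back up (177.9 mm, top crop 105,205). The mat is down (68.7 mm against an expected 68), and the sled's front edge (crop 40,215) is against the stop. The tip box and vial block look unmoved, and the arm is clear of everything.

```bash
python3 -c "
from bench import r
print(r.hand_in())"
```

```text
the job is handed in; nothing more can be done
None
```

The sled is home against the back stop, the cap mat is pressed down onto the plate, and the plunger has sprung back up; I handed the job in at about 13 s, and no verdict came back.

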